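Weigh two tea caddies and pack the heavier one below

TASK

One of the two look-alike wooden tea caddies is heavier than the other. Set them gently on the balance, one on each pan, and let go to see which pan drops; then lay the heavier caddy flat on the bottom of the open cardboard box and set the lighter one squarely on top of it, lying the same way, without dropping them. Leave the other goods on the table where they are.

Things in the scene. Friction and masses are not known exactly. Their poses are not given: they have to be found in the camera images.
- caddy_p_center (a point): a closed wooden tea caddy, a plain block 120 mm long (its x), 50 mm wide (its y) and 45 mm high, with a pale panel and a small brass disc on its lid, 0.15 to 0.45 kg, lying flat on the table on the robot's left or right, nearer the robot than the balance. This point is its centre, half-way up. The two caddies look the same; one is clearly heavier (by 80 g or more), and only weighing tells which.
- caddy_q_center (a point): a closed wooden tea caddy, a plain block 120 mm long (its x), 50 mm wide (its y) and 45 mm high, with a pale panel and a small brass disc on its lid, 0.15 to 0.45 kg, lying flat on the table on the robot's left or right, nearer the robot than the balance. This point is its centre, half-way up. The two caddies look the same; one is clearly heavier (by 80 g or more), and only weighing tells which.
- balance: counter balance with a dark steel base 120 x 240 mm, fixed to the table in the middle of the work area. Origin under the centre of its base; its y axis runs along the beam, from the right pan to the left pan. Between the pans nothing of it stands higher than 70 mm.
- beam (a joint): tilt of the balance's beam in rad: 0 level (empty), positive when the left (+y) pan is down, negative when the right pan is down; stops at +0.13 and -0.13, where the lower pan is 16 mm below level and the upper one 16 mm above. A weak damped spring levels it: under 1 N on one pan takes it to its stop; with both caddies on it, it goes to its stop on the heavier side in about a second.
- pan_left: left pan of the balance, a level aluminium tray 150 mm (x) by 110 mm (y), with a rim 3 mm thick rising 4 mm above its floor. Origin at the centre of its floor's upper face, 125 mm to the +y side of the balance's middle, 75 mm above the table when the balance is level. It moves straight up and down, staying level, as the other pan moves the opposite way. A caddy fits lengthwise along x.
- pan_right: right pan of the balance, the same as the left one, 125 mm to the -y side of the balance's middle.
- carton: open cardboard box, 160 mm (x) by 118 mm (y) outside and 45 mm high, walls and floor 5 mm thick (inside 150 x 108 mm), fixed to the table on the left or right of the balance. Origin under its centre. A caddy fits flat, lengthwise along x, with room for fingers on both long sides; the second caddy lies on top of the first, above the walls.
- pen_box: bystander: flat wooden pen box 190 x 60 x 25 mm, on the side of the balance where the cardboard box is not. Origin under its centre, x along its length.
- mug: bystander: white mug, radius 36 mm, 85 mm high, near the robot. Origin under its centre.
- brush: bystander: brush 170 mm long lying near the robot. Origin under its middle.
- jar: bystander: glass jar, radius 36 mm, 110 mm high, beyond the balance. Origin under its centre.
- bowl: bystander: wooden bowl, radius 55 mm, 45 mm high, beyond the balance. Origin under its centre.
- plaque: bystander: flat eight-sided wooden plaque 90 mm across, 12 mm thick, beyond the balance. Origin under its centre.
- packet: bystander: paper packet 200 x 70 x 40 mm, far left. Origin under its centre.

How it is judged:
On the way, in this order (a step that is already met when the one before it is completed fails the run):
1. one caddy rests on each pan, let go, and the beam has tipped to the heavier side (((x of caddy_p_center in the frame of pan_left between -0.07 and 0.07 m and y of caddy_p_center in the frame of pan_left between -0.05 and 0.05 m and z of caddy_p_center in the frame of pan_left between 0.01 and 0.04 m and contact force between caddy_p and pan_left above 0.5 N and contact force between the fingers and caddy_p below 0.1 N and x of caddy_q_center in the frame of pan_right between -0.07 and 0.07 m and y of caddy_q_center in the frame of pan_right between -0.05 and 0.05 m and z of caddy_q_center in the frame of pan_right between 0.01 and 0.04 m and contact force between caddy_q and pan_right above 0.5 N and contact force between the fingers and caddy_q below 0.1 N and value of joint beam above 0.09 rad) or (x of caddy_p_center in the frame of pan_right between -0.07 and 0.07 m and y of caddy_p_center in the frame of pan_right between -0.05 and 0.05 m and z of caddy_p_center in the frame of pan_right between 0.01 and 0.04 m and contact force between caddy_p and pan_right above 0.5 N and contact force between the fingers and caddy_p below 0.1 N and x of caddy_q_center in the frame of pan_left between -0.07 and 0.07 m and y of caddy_q_center in the frame of pan_left between -0.05 and 0.05 m and z of caddy_q_center in the frame of pan_left between 0.01 and 0.04 m and contact force between caddy_q and pan_left above 0.5 N and contact force between the fingers and caddy_q below 0.1 N and value of joint beam below -0.09 rad))), for 0.3 s.
2. the heavier caddy lies flat on the floor of the cardboard box, let go, while the lighter is not yet in the box (x of caddy_p_center in the frame of carton between -0.05 and 0.05 m and y of caddy_p_center in the frame of carton between -0.04 and 0.04 m and z of caddy_p_center in the frame of carton between 0.022 and 0.034 m and angle between caddy_p_center's own z axis and vertical below 0.1 rad and contact force between caddy_p and carton above 0.5 N and contact force between the fingers and caddy_p below 0.1 N and horizontal distance between caddy_q_center and caddy_p_center above 0.1 m), for 0.2 s.
At the end, for the whole second after the job is handed in: The heavier caddy lies flat (within 6 degrees) on the floor of the cardboard box, the lighter one flat on top of it, centred within 30 mm along and 20 mm across and turned less than 15 degrees from it; both are let go and at rest (x of caddy_p_center in the frame of carton between -0.05 and 0.05 m and y of caddy_p_center in the frame of carton between -0.04 and 0.04 m and z of caddy_p_center in the frame of carton between 0.022 and 0.034 m and angle between each of caddy_p_center, caddy_q_center's own z axis and vertical below 0.1 rad and x of caddy_q_center in the frame of caddy_p_center between -0.03 and 0.03 m and y of caddy_q_center in the frame of caddy_p_center between -0.02 and 0.02 m and z of caddy_q_center in the frame of caddy_p_center between 0.039 and 0.05 m and angle between the x axis of caddy_q_center and the x axis of caddy_p_center, either way round below 0.26 rad and contact force between caddy_q and caddy_p above 0.5 N and linear speed of each of caddy_p, caddy_q below 0.02 m/s and contact force between the fingers and caddy_p below 0.1 N and contact force between the fingers and caddy_q below 0.1 N); the robot touches nothing.
It fails at once if a bystander is moved more than 40 mm (distance of any of pen_box, mug, brush, jar, bowl, plaque, packet from where it was at the start of the episode above 0.04 m).
It fails at once if a caddy is dropped (it falls free at over 0.7 m/s, as from more than about 25 mm) ((linear speed of caddy_p above 0.7 m/s and contact force between the fingers and caddy_p below 0.05 N) or (linear speed of caddy_q above 0.7 m/s and contact force between the fingers and caddy_q below 0.05 N)).
It also fails if it takes over 72 s, if anything falls off the work surface, if the arm or the gripper's body presses on something with over 40 N, if the wrist force passes 120 N, or if a joint passes its speed limit or range.

ROBOT

A 6-joint arm with a two-finger parallel gripper is mounted at the origin on the work surface. World frame = base frame: x ahead of the robot, y to its left, z up, the work surface at z = 0. Lengths are in m, angles in rad, forces in N, time in s.
With the tool pointing down it reaches from about 0.3 to 0.775 m from the base axis. Payload 14.6 kg.
Tool frame: the origin (TCP) lies midway between the tips of the shut fingers; the grasp point (between the pads) lies 19 mm behind it; z points along the fingers, y is the line along which they close (so a half turn about z gives the same grasp; the last joint's range is limited). The gripper opens to 94 mm and grips with 3 to 60 N. Pads are 16 mm wide; open, the fingers measure 119 mm over their backs; the gripper's body (75 mm by 177 mm) begins 78 mm behind the grasp point.
Start: joints at [1.078, 0.3, 1.521, -0, 1.321, -0.067], TCP at [0.227, 0.501, 0.205] pointing down, gripper open.
Joint ranges: [-3.03, 3.03], [-0.79, 2.21], [0.23, 2.52], [-1.04, 4.18], [0, 3.07], [-2.55, 2.55]. Speed limits (rad/s): [2.22, 2.22, 2.57, 3.14, 3.14, 3.14].

INTERFACE

Orientations are given as [roll, pitch, yaw] about the fixed x, y, z axes, in that order (R = Rz(yaw) Ry(pitch) Rx(roll)).
In Python, from station import ctrl gives the robot as it stands. The module is installed in compiled form; this text tells all that it offers.
- The arm moves only by the tool servo_tool, never from a script. Its argument "plan" is a list of rows, each a list of 7 numbers: the opening in per cent of the stroke, from 0 (shut) to 100 (fully open), then the shift along the tool's x, y, z in m, then the turn, a rotation vector about the tool's x, y, z in rad. A call has exactly 8 rows; each row shifts and turns the commanded pose from where the row before left it, along the tool's axes as they then stand; what a row does not reach is not made up. A row lasts 1/8 s, in which the tool goes at most 62.5 mm and 10.7 degrees, less where a joint would pass 70% of its speed; a pose out of reach is approached as far as the arm can. A call with a gripper value outside its range is refused whole. The fingers move at their own pace and stop on an object; "force" is the grip in N (left out, the last holds). Time passes only in rows, so rows that do not move let the fingers close, or fill a call up. It gives the time, the measured TCP pose, the force, the opening and the grip force at its end, in the units of the state.
- ctrl.get_obs(): the state, without advancing time (a new reading comes with each control period).
- ctrl.camera(name): name is "scene" or "top"; returns a dict with "pixels" (420x560x3 uint8, red, green, blue), "z_map" (420x560 float32, m along the optical axis (not along the pixel's ray), 0 where there is no reading), "mtx" (3x3 intrinsics, pixels), "pose" (4x4, takes a point from camera to world coordinates). Camera axes: x right, y up, looking along -z (the intrinsics and any distortion apply to the point x, -y, -z); pixel columns grow to the right and rows downward; lengths in m; the calibration is good to about 2 mm. A picture is of the moment at which its call begins.
- ctrl.hand_in(): hands the job in; it is judged then, once.
The state is a dict: "time_s": time; "qpos": joint angles; "joint_vel": joint speeds; "tau": joint torques, N m; "ee_pos": TCP position; "eef_rot": TCP orientation; "force": force on the tool from outside, world axes, zero at the start; "moment": the same for the moment, N m; "grip_width": finger opening in m; "grip_force": force on a finger pad.
Only numpy, scipy, OpenCV 4.12 (cv2) and the standard library are available. Lean on these libraries where they do the work, as an engineer would, in place of code of your own. Each camera call takes 0.05 s, during which the arm holds its last target. There are 200 camera calls.

## Working session

There is one attempt and no reset: what is moved stays moved. The work goes in short steps, Python scripts to look and compute and a tool call to move; the robot and the scene stay as the last step left them, time stands still between calls to the robot, and variables do not carry over. Pictures are saved under pics/ and viewed, at most 10 in all, crops included, and the job is handed in when it is done.

Besides the shell and the picture viewer there is one more tool, called after "Emit:" as name(argument=value, ...), one argument or row to a line, values as JSON. servo_tool: Moves the arm, as the interface text tells. Its arguments: {"type":"object","properties":{"plan":{"type":"array","items":{"type":"array","items":{"type":"number"}}},"force":{"type":"number"}},"required":["plan"]}

```bash
mkdir -p pics; cat > h.py <<'E'
import numpy as np, cv2
from station import ctrl
def cam(n):
    c=ctrl.camera(n); return c
def world(c):
    z=c["z_map"]; K=c["mtx"]; h,w=z.shape
    v,u=np.mgrid[:h,:w]
    p=np.stack([(u-K[0,2])/K[0,0]*z,-(v-K[1,2])/K[1,1]*z,-z],-1)
    T=c["pose"]; W=p@T[:3,:3].T+T[:3,3]; W[z==0]=np.nan
    return W
def save(c,n): cv2.imwrite("pics/"+n,c["pixels"][:,:,::-1])
E
python3 - <<'E'
from h import *
for n in("top","scene"):
    c=cam(n); save(c,n+"0.png"); np.savez(n+"0.npz",**{k:c[k] for k in c}); print(c["mtx"].tolist(),c["pose"].round(3).tolist())
o=ctrl.get_obs(); print({k:np.round(v,3).tolist() for k,v in o.items()})
E
```

```text
[[381.5518097033298, 0.0, 278.62456722319], [0.0, 381.5518097033298, 208.54276229825751], [0.0, 0.0, 1.0]] [[-0.019, 0.995, -0.097, 0.48], [-1.0, -0.02, -0.01, -0.004], [-0.012, 0.097, 0.995, 1.082], [0.0, 0.0, 0.0, 1.0]]
[[440.4148757751899, 0.0, 277.7999127408889], [0.0, 440.4148757751899, 215.75959191407952], [0.0, 0.0, 1.0]] [[-0.106, -0.81, 0.576, 1.324], [0.994, -0.077, 0.074, 0.088], [-0.016, 0.581, 0.814, 1.088], [0.0, 0.0, 0.0, 1.0]]
{'time_s': 0.1, 'qpos': [1.078, 0.3, 1.522, -0.0, 1.321, -0.067], 'joint_vel': [0.0, -0.0, -0.002, 0.001, 0.001, 0.002], 'tau': [-0.002, -53.264, -35.328, 0.071, 0.023, -0.0], 'ee_pos': [0.227, 0.501, 0.205], 'eef_rot': [-3.141, -0.0, 2.716], 'force': [0.243, -0.121, 0.04], 'moment': [-0.027, 0.012, 0.032], 'grip_force': 0.0, 'grip_width': 0.094}
```

View pics/top0.png

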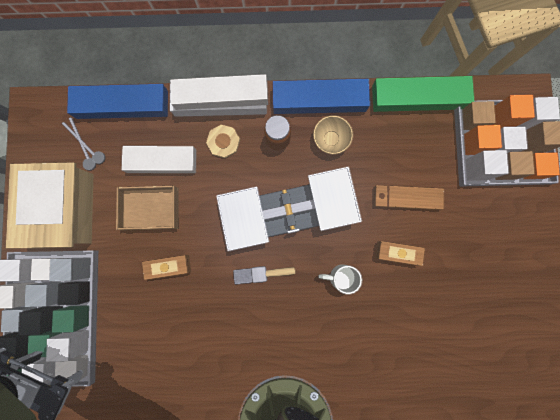

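View pics/scene0.png

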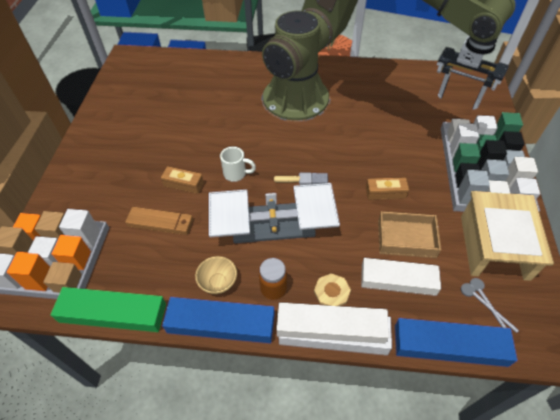

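The top view shows caddies at about (165,268) and (402,254), the carton at (146,208), the left pan at (243,219) and the right pan at (335,198). The mug is at (346,280) and the brush at (265,275). The scene view agrees.

```bash
cat >> h.py <<'E'
def box(W,win,zlo,zhi):
    u0,u1,v0,v1=win; P=W[v0:v1,u0:u1]; m=(P[...,2]>zlo)&(P[...,2]<zhi)
    n,l,s,_=cv2.connectedComponentsWithStats(m.astype(np.uint8)); k=1+np.argmax(s[1:,4]); Q=P[l==k]
    (cx,cy),(a,b),t=cv2.minAreaRect((Q[:,:2]*1000).astype(np.float32))
    if a<b: a,b,t=b,a,t+90
    t=(t+90)%180-90
    return np.round([cx,cy,np.median(Q[:,2])*1000,a,b,t],1)   # mm, deg: long-axis angle from x
E
python3 - <<'E'
from h import *
c=np.load("top0.npz"); W=world(c)
for n,w,a,b in[("cadL",(135,195,248,288),.03,.06),("cadR",(370,430,235,272),.03,.06),("carton",(105,185,178,238),.03,.06),("panL",(210,275,180,256),.066,.09),("panR",(302,368,160,236),.066,.09),("mug",(315,366,262,297),.07,.1),("brush",(228,300,262,290),.006,.05),("pen",(370,450,180,215),.012,.05),("jar",(260,295,112,148),.09,.13),("bowl",(308,358,112,158),.03,.06),("packet",(118,200,142,176),.03,.06)]:
    print(n,box(W,w,a,b))
print(W[300,200],W[330,280])
E
```

```text
cadL [428.8 319.   44.4 120.5  50.  -82.4]
cadR [ 454.1 -321.4   44.6  120.7   50.1   80. ]
carton [593.  374.1  42.6 162.1 118.1 -89.6]
panL [554.7 103.6  74.5 150.2 110.2  11.3]
panR [ 603.4 -141.5   74.7  150.1  110.7   11.2]
mug [ 394.2 -163.    83.3   82.3   70.3   49.9]
brush [404.1  51.4  17.7 170.2  44.  -83.3]
pen [ 608.9 -357.3   24.4  190.9   61.    85.9]
jar [789.4   7.2 109.   60.9  60.3  -1.2]
bowl [ 785.3 -148.9   41.5  107.2  106.3   -1.5]
packet [730.5 344.1  39.1 201.7  70.8  88.8]
[0.3337006  0.23106959 0.00119947] [0.24861189 0.00956107 0.00197194]
```

```bash
cat > mv.py <<'E'
import sys
from h import *
# usage: mv.py open  x y z(mm) yawdeg nrows  [x y z yaw nrows ...]   (from measured pose)
o=ctrl.get_obs(); p=np.array(o["ee_pos"])*1000; y=np.degrees(o["eef_rot"][2])
print("at",p.round(1),round(y,1),"rp",np.round(o["eef_rot"][:2],3),"w",round(o["grip_width"],4),"t",o["time_s"])
g=float(sys.argv[1]); a=list(map(float,sys.argv[2:])); R=[]
for i in range(0,len(a),5):
    t=np.array(a[i:i+3]); n=int(a[i+4]); d=(t-p)/n; dy=((a[i+3]-y+180)%360-180)/n
    for k in range(n):
        r=np.radians(y+k*dy); c,s=np.cos(r),np.sin(r)
        R.append([g]+[round(v/1000,4) for v in (c*d[0]+s*d[1], s*d[0]-c*d[1], -d[2])]+[0,0,round(-np.radians(dy),4)])
    p=t; y=a[i+3]
print(R)
E
python3 mv.py 100 429 319 205 97.6 8
```

```text
at [227.1 500.7 204.9] 155.6 rp [-3.141 -0.   ] w 0.0942 t 0.1
[[100.0, np.float64(-0.0324), np.float64(-0.0103), np.float64(-0.0), 0, 0, np.float64(0.1265)], [100.0, np.float64(-0.0334), np.float64(-0.0061), np.float64(-0.0), 0, 0, np.float64(0.1265)], [100.0, np.float64(-0.0339), np.float64(-0.0018), np.float64(-0.0), 0, 0, np.float64(0.1265)], [100.0, np.float64(-0.0339), np.float64(0.0025), np.float64(-0.0), 0, 0, np.float64(0.1265)], [100.0, np.float64(-0.0333), np.float64(0.0067), np.float64(-0.0), 0, 0, np.float64(0.1265)], [100.0, np.float64(-0.0322), np.float64(0.0109), np.float64(-0.0), 0, 0, np.float64(0.1265)], [100.0, np.float64(-0.0305), np.float64(0.0148), np.float64(-0.0), 0, 0, np.float64(0.1265)], [100.0, np.float64(-0.0284), np.float64(0.0186), np.float64(-0.0), 0, 0, np.float64(0.1265)]]
```

Emit:
servo_tool(
  plan=[
    [100,-0.032,-0.01,0,0,0,0.126],
    [100,-0.033,-0.006,0,0,0,0.126],
    [100,-0.034,-0.002,0,0,0,0.126],
    [100,-0.034,0.0025,0,0,0,0.126],
    [100,-0.033,0.007,0,0,0,0.126],
    [100,-0.032,0.011,0,0,0,0.126],
    [100,-0.03,0.015,0,0,0,0.126],
    [100,-0.028,0.019,0,0,0,0.126],
  ],
  force=25,
)

```text
time_s: 1.1
ee_pos: [0.43, 0.3208, 0.2052]
eef_rot: [-3.141, 0.0, 1.704]
force: [-0.7, 0.4, -0.4]
grip_width: 0.094
grip_force: 0.0
```

```bash
sed -i 's/round(v\/1000,4)/round(float(v)\/1000,4)/; s/round(-np.radians(dy),4)/round(float(-np.radians(dy)),4)/' mv.py; python3 mv.py 100 429 319 10 97.6 6
```

```text
at [430.  320.8 205.2] 97.6 rp [-3.141  0.   ] w 0.094 t 1.1
[[100.0, -0.0003, -0.0002, 0.0325, 0, 0, 0.0], [100.0, -0.0003, -0.0002, 0.0325, 0, 0, 0.0], [100.0, -0.0003, -0.0002, 0.0325, 0, 0, 0.0], [100.0, -0.0003, -0.0002, 0.0325, 0, 0, 0.0], [100.0, -0.0003, -0.0002, 0.0325, 0, 0, 0.0], [100.0, -0.0003, -0.0002, 0.0325, 0, 0, 0.0]]
```

Emit:
servo_tool(
  plan=[
    [100,-0.001,-0.001,0.035,0,0,0],
    [100,-0.001,0,0.035,0,0,0],
    [100,0,0,0.035,0,0,0],
    [100,0,0,0.035,0,0,0],
    [100,0,0,0.03,0,0,0],
    [100,0,0,0.025,0,0,0],
    [40,0,0,0,0,0,0],
    [40,0,0,0,0,0,0],
  ],
)

```text
time_s: 2.1
ee_pos: [0.429, 0.3198, 0.0113]
eef_rot: [3.141, -0.0, 1.708]
force: [-0.2, -0.1, 0.2]
grip_width: 0.0773
grip_force: 0.0
```

Emit:
servo_tool(
  plan=[
    [40,0,0,0,0,0,0],
    [40,0,0,0,0,0,0],
    [40,0,0,0,0,0,0],
    [40,0,0,-0.01,0,0,0],
    [40,0,0,-0.03,0,0,0],
    [40,0,0,-0.04,0,0,0],
    [40,0,0,-0.04,0,0,0],
    [40,0,0,-0.04,0,0,0],
  ],
)

```text
time_s: 3.1
ee_pos: [0.4282, 0.3193, 0.1721]
eef_rot: [-3.141, 0.0, 1.708]
force: [0.4, 0.2, -3.5]
grip_width: 0.0497
grip_force: 25.0
```

```bash
python3 mv.py 40 554.7 103.6 170 11.3 12; python3 -c "
from station import ctrl;o=ctrl.get_obs();print(o['force'],o['grip_force'])"
```

```text
at [428.2 319.3 172.1] 97.8 rp [-3.141  0.   ] w 0.0497 t 3.1
[[40.0, -0.0192, 0.008, 0.0002, 0, 0, 0.1259], [40.0, -0.0181, 0.0103, 0.0002, 0, 0, 0.1259], [40.0, -0.0167, 0.0125, 0.0002, 0, 0, 0.1259], [40.0, -0.0149, 0.0145, 0.0002, 0, 0, 0.1259], [40.0, -0.013, 0.0163, 0.0002, 0, 0, 0.1259], [40.0, -0.0109, 0.0178, 0.0002, 0, 0, 0.1259], [40.0, -0.0085, 0.019, 0.0002, 0, 0, 0.1259], [40.0, -0.0061, 0.0199, 0.0002, 0, 0, 0.1259], [40.0, -0.0035, 0.0205, 0.0002, 0, 0, 0.1259], [40.0, -0.0009, 0.0208, 0.0002, 0, 0, 0.1259], [40.0, 0.0017, 0.0208, 0.0002, 0, 0, 0.1259], [40.0, 0.0043, 0.0204, 0.0002, 0, 0, 0.1259]]
[ 0.37661886  0.18469359 -3.45084577] 24.998487532138824
```

Emit:
servo_tool(
  plan=[
    [40,-0.019,0.008,-0.002,0,0,0.126],
    [40,-0.018,0.01,0,0,0,0.126],
    [40,-0.017,0.0125,0,0,0,0.126],
    [40,-0.015,0.0145,0,0,0,0.126],
    [40,-0.013,0.016,0,0,0,0.126],
    [40,-0.011,0.018,0,0,0,0.126],
    [40,-0.0085,0.019,0,0,0,0.126],
    [40,-0.006,0.02,0,0,0,0.126],
  ],
)

```text
time_s: 4.1
ee_pos: [0.5124, 0.1749, 0.1727]
eef_rot: [-3.141, 0.0, 0.696]
force: [0.7, 0.3, -3.7]
grip_width: 0.0497
grip_force: 25.0
```

Emit:
servo_tool(
  plan=[
    [40,-0.0035,0.0205,0,0,0,0.126],
    [40,-0.001,0.021,0,0,0,0.126],
    [40,0.002,0.021,0,0,0,0.126],
    [40,0.004,0.0205,0,0,0,0.126],
    [40,0,0,0,0,0,0],
    [40,0,0,0,0,0,0],
    [40,0,0,0,0,0,0],
    [40,0,0,0,0,0,0],
  ],
)

```text
time_s: 5.1
ee_pos: [0.5545, 0.1037, 0.1725]
eef_rot: [-3.142, -0.0, 0.197]
force: [-0.6, -0.1, -2.5]
grip_width: 0.0497
grip_force: 25.0
```

```bash
python3 mv.py 40 554.7 103.6 90 11.3 4; python3 - <<'E'
from h import *
o=ctrl.get_obs();print(o['force'],o['grip_force'])
c=cam("scene"); save(c,"s1.png")
E
```

```text
at [554.5 103.7 172.5] 11.3 rp [-3.142 -0.   ] w 0.0497 t 5.1
[[40.0, 0.0001, 0.0, 0.0206, 0, 0, -0.0], [40.0, 0.0001, 0.0, 0.0206, 0, 0, -0.0], [40.0, 0.0001, 0.0, 0.0206, 0, 0, -0.0], [40.0, 0.0001, 0.0, 0.0206, 0, 0, -0.0]]
[-0.57712058 -0.05248527 -2.45484721] 24.998190701007843
```

View pics/s1.png

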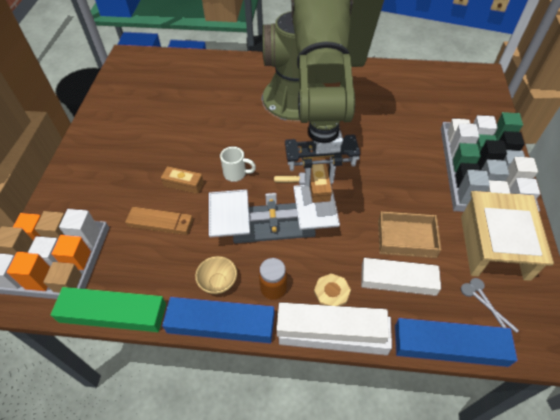

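The caddy is held level and lengthwise above the left pan, at about (321,180). I'll lower it and let the pan down to near its stop.

Emit:
servo_tool(
  plan=[
    [40,0,0,0.025,0,0,0],
    [40,0,0,0.025,0,0,0],
    [40,0,0,0.02,0,0,0],
    [40,0,0,0.01,0,0,0],
    [40,0,0,0.005,0,0,0],
    [40,0,0,0.005,0,0,0],
    [40,0,0,0.005,0,0,0],
    [40,0,0,0.003,0,0,0],
  ],
)

```text
time_s: 6.15
ee_pos: [0.5547, 0.1032, 0.0744]
eef_rot: [3.142, -0.0, 0.196]
force: [-0.3, 0.6, -2.7]
grip_width: 0.05
grip_force: 25.0
```

Emit:
servo_tool(
  plan=[
    [40,0,0,0.001,0,0,0],
    [60,0,0,0,0,0,0],
    [70,0,0,0,0,0,0],
    [80,0,0,0,0,0,0],
    [80,0,0,0,0,0,0],
    [80,0,0,0,0,0,0],
    [80,0,0,-0.02,0,0,0],
    [80,0,0,-0.04,0,0,0],
  ],
)

```text
time_s: 7.15
ee_pos: [0.5538, 0.1031, 0.1329]
eef_rot: [-3.141, 0.003, 0.196]
force: [-0.3, -0.1, -0.2]
grip_width: 0.0751
grip_force: 0.0
```

```bash
python3 mv.py 100  554.7 103.6 190 11.3 2 454.1 -321.4 190 80 14; python3 - <<'E'
from h import *
c=cam("top"); W=world(c); save(c,"t2.png")
print(box(W,(302,368,160,236),.08,.11))
E
```

```text
at [553.8 103.1 132.9] 11.2 rp [-3.141e+00  3.000e-03] w 0.0751 t 7.15
[[100.0, 0.0005, -0.0002, -0.0286, 0, 0, -0.0007], [100.0, 0.0005, -0.0002, -0.0286, 0, 0, -0.0007], [100.0, -0.013, 0.0284, -0.0, 0, 0, -0.0856], [100.0, -0.0154, 0.0271, -0.0, 0, 0, -0.0856], [100.0, -0.0176, 0.0257, -0.0, 0, 0, -0.0856], [100.0, -0.0198, 0.0241, -0.0, 0, 0, -0.0856], [100.0, -0.0218, 0.0223, -0.0, 0, 0, -0.0856], [100.0, -0.0236, 0.0204, -0.0, 0, 0, -0.0856], [100.0, -0.0253, 0.0183, -0.0, 0, 0, -0.0856], [100.0, -0.0267, 0.0161, -0.0, 0, 0, -0.0856], [100.0, -0.028, 0.0137, -0.0, 0, 0, -0.0856], [100.0, -0.0291, 0.0113, -0.0, 0, 0, -0.0856], [100.0, -0.0299, 0.0088, -0.0, 0, 0, -0.0856], [100.0, -0.0306, 0.0062, -0.0, 0, 0, -0.0856], [100.0, -0.031, 0.0035, -0.0, 0, 0, -0.0856], [100.0, -0.0312, 0.0009, -0.0, 0, 0, -0.0856]]
[ 603.6 -141.4   91.   150.6  110.6   11.3]
```

The right pan is now at 91 mm, so the left one is down with its caddy. Next is the other caddy.

Emit:
servo_tool(
  plan=[
    [100,0,0,-0.03,0,0,0],
    [100,0,0,-0.03,0,0,0],
    [100,-0.013,0.028,0,0,0,-0.086],
    [100,-0.015,0.027,0,0,0,-0.086],
    [100,-0.018,0.026,0,0,0,-0.086],
    [100,-0.02,0.024,0,0,0,-0.086],
    [100,-0.022,0.022,0,0,0,-0.086],
    [100,-0.024,0.02,0,0,0,-0.086],
  ],
)

```text
time_s: 8.2
ee_pos: [0.51, -0.0793, 0.1935]
eef_rot: [3.141, -0.0, 0.715]
force: [0.1, 0.4, 0.2]
grip_width: 0.0942
grip_force: 0.0
```

Emit:
servo_tool(
  plan=[
    [100,-0.025,0.018,0,0,0,-0.086],
    [100,-0.027,0.016,0,0,0,-0.086],
    [100,-0.028,0.014,0,0,0,-0.086],
    [100,-0.029,0.011,0,0,0,-0.086],
    [100,-0.03,0.009,0,0,0,-0.086],
    [100,-0.031,0.006,0,0,0,-0.086],
    [100,-0.031,0.0035,0,0,0,-0.086],
    [100,-0.031,0.001,0,0,0,-0.086],
  ],
)

```text
time_s: 9.2
ee_pos: [0.4527, -0.3224, 0.1935]
eef_rot: [3.141, 0.0, 1.403]
force: [0.2, -0.0, 0.1]
grip_width: 0.0943
grip_force: 0.0
```

```bash
python3 mv.py 100 454.1 -321.4 10 80 6
```

```text
at [ 452.7 -322.4  193.5] 80.4 rp [3.141 0.   ] w 0.0943 t 9.2
[[100.0, 0.0002, 0.0002, 0.0306, 0, 0, 0.0011], [100.0, 0.0002, 0.0002, 0.0306, 0, 0, 0.0011], [100.0, 0.0002, 0.0002, 0.0306, 0, 0, 0.0011], [100.0, 0.0002, 0.0002, 0.0306, 0, 0, 0.0011], [100.0, 0.0002, 0.0002, 0.0306, 0, 0, 0.0011], [100.0, 0.0002, 0.0002, 0.0306, 0, 0, 0.0011]]
```

Emit:
servo_tool(
  plan=[
    [100,0.001,0.001,0.035,0,0,0.007],
    [100,0,0,0.035,0,0,0],
    [100,0,0,0.035,0,0,0],
    [100,0,0,0.03,0,0,0],
    [100,0,0,0.028,0,0,0],
    [100,0,0,0.02,0,0,0],
    [40,0,0,0,0,0,0],
    [40,0,0,0,0,0,0],
  ],
)

```text
time_s: 10.2
ee_pos: [0.4545, -0.3209, 0.0114]
eef_rot: [3.141, 0.001, 1.393]
force: [0.4, 0.2, -0.3]
grip_width: 0.0777
grip_force: 0.0
```

Emit:
servo_tool(
  plan=[
    [40,0,0,0,0,0,0],
    [40,0,0,0,0,0,0],
    [40,0,0,0,0,0,0],
    [40,0,0,-0.01,0,0,0],
    [40,0,0,-0.03,0,0,0],
    [40,0,0,-0.045,0,0,0],
    [40,0,0,-0.045,0,0,0],
    [40,0,0,-0.045,0,0,0],
  ],
)

```text
time_s: 11.2
ee_pos: [0.4538, -0.3203, 0.1874]
eef_rot: [-3.142, 0.0, 1.393]
force: [0.7, -0.6, -2.5]
grip_width: 0.05
grip_force: 25.0
```

```bash
python3 mv.py 40 603.4 -141.5 190 11.2 14
```

```text
at [ 453.8 -320.3  187.4] 79.8 rp [-3.142  0.   ] w 0.05 t 11.2
[[40.0, 0.0145, 0.0083, -0.0002, 0, 0, 0.0855], [40.0, 0.0151, 0.007, -0.0002, 0, 0, 0.0855], [40.0, 0.0157, 0.0057, -0.0002, 0, 0, 0.0855], [40.0, 0.0161, 0.0043, -0.0002, 0, 0, 0.0855], [40.0, 0.0164, 0.0029, -0.0002, 0, 0, 0.0855], [40.0, 0.0166, 0.0015, -0.0002, 0, 0, 0.0855], [40.0, 0.0167, 0.0001, -0.0002, 0, 0, 0.0855], [40.0, 0.0166, -0.0013, -0.0002, 0, 0, 0.0855], [40.0, 0.0164, -0.0027, -0.0002, 0, 0, 0.0855], [40.0, 0.0161, -0.0041, -0.0002, 0, 0, 0.0855], [40.0, 0.0157, -0.0055, -0.0002, 0, 0, 0.0855], [40.0, 0.0152, -0.0068, -0.0002, 0, 0, 0.0855], [40.0, 0.0146, -0.0081, -0.0002, 0, 0, 0.0855], [40.0, 0.0138, -0.0093, -0.0002, 0, 0, 0.0855]]
```

Emit:
servo_tool(
  plan=[
    [40,0.0145,0.008,0,0,0,0.0855],
    [40,0.015,0.007,0,0,0,0.0855],
    [40,0.0155,0.0055,0,0,0,0.0855],
    [40,0.016,0.0045,0,0,0,0.0855],
    [40,0.0165,0.003,0,0,0,0.0855],
    [40,0.0165,0.0015,0,0,0,0.0855],
    [40,0.0165,0,0,0,0,0.0855],
    [40,0.0165,-0.0015,0,0,0,0.0855],
  ],
)

```text
time_s: 12.2
ee_pos: [0.5391, -0.2181, 0.1859]
eef_rot: [-3.141, 0.0, 0.706]
force: [-0.5, -0.1, -2.2]
grip_width: 0.0495
grip_force: 25.0
```

Emit:
servo_tool(
  plan=[
    [40,0.0165,-0.0025,0,0,0,0.0855],
    [40,0.016,-0.004,0,0,0,0.0855],
    [40,0.0155,-0.0055,0,0,0,0.0855],
    [40,0.015,-0.007,0,0,0,0.0855],
    [40,0.0145,-0.008,0,0,0,0.0855],
    [40,0.014,-0.0095,0,0,0,0.0855],
    [40,0,0,0,0,0,0],
    [40,0,0,0,0,0,0],
  ],
)

```text
time_s: 13.2
ee_pos: [0.6025, -0.1426, 0.1856]
eef_rot: [3.142, 0.0, 0.198]
force: [0.5, 0.4, -1.3]
grip_width: 0.0497
grip_force: 25.0
```

```bash
python3 mv.py 40 603.4 -141.5 104 11.2 4;  python3 -c "
from station import ctrl;o=ctrl.get_obs();print(o['force'],o['grip_force'])"
```

```text
at [ 602.5 -142.6  185.6] 11.3 rp [3.142 0.   ] w 0.0497 t 13.2
[[40.0, 0.0003, -0.0002, 0.0204, 0, 0, 0.0005], [40.0, 0.0003, -0.0002, 0.0204, 0, 0, 0.0005], [40.0, 0.0003, -0.0002, 0.0204, 0, 0, 0.0005], [40.0, 0.0003, -0.0002, 0.0204, 0, 0, 0.0005]]
[ 0.46897792  0.4034056  -1.34997267] 24.99914288520813
```

Emit:
servo_tool(
  plan=[
    [40,0.001,-0.001,0.03,0,0,0],
    [40,0,0,0.025,0,0,0],
    [40,0,0,0.015,0,0,0],
    [40,0,0,0.006,0,0,0],
    [40,0,0,0.003,0,0,0],
    [40,0,0,0.003,0,0,0],
    [40,0,0,0.002,0,0,0],
    [40,0,0,0,0,0,0],
  ],
)

```text
time_s: 14.2
ee_pos: [0.6039, -0.1411, 0.1019]
eef_rot: [3.141, -0.001, 0.196]
force: [0.3, 0.4, 2.0]
grip_width: 0.0501
grip_force: 25.0
```

Emit:
servo_tool(
  plan=[
    [55,0,0,0,0,0,0],
    [65,0,0,0,0,0,0],
    [80,0,0,0,0,0,0],
    [85,0,0,0,0,0,0],
    [85,0,0,0,0,0,0],
    [85,0,0,0,0,0,0],
    [85,0,0,-0.02,0,0,0],
    [85,0,0,-0.04,0,0,0],
  ],
)

```text
time_s: 15.2
ee_pos: [0.603, -0.1409, 0.1607]
eef_rot: [-3.14, 0.003, 0.196]
force: [-0.0, 0.0, 0.0]
grip_width: 0.08
grip_force: 0.0
```

Emit:
servo_tool(
  plan=[
    [100,-0.02,-0.03,-0.02,0,0,0],
    [100,-0.02,-0.03,0,0,0,0],
    [100,-0.02,-0.03,0,0,0,0],
    [100,-0.02,-0.03,0,0,0,0],
    [100,-0.01,-0.02,0,0,0,0],
    [100,0,0,0,0,0,0],
    [100,0,0,0,0,0,0],
    [100,0,0,0,0,0,0],
  ],
)

```text
time_s: 16.2
ee_pos: [0.4886, -0.0218, 0.1813]
eef_rot: [-3.142, 0.0, 0.195]
force: [-0.6, -0.6, -0.6]
grip_width: 0.094
grip_force: 0.0
```

```bash
python3 - <<'E'
from h import *
c=cam("top"); W=world(c); save(c,"t3.png")
for w in ((210,275,180,256),(302,368,160,236)):
    P=W[w[2]:w[3],w[0]:w[1],2]; 
    h,e=np.histogram(P[np.isfinite(P)],bins=np.arange(.05,.2,.004)); print([(round(float(b),3),int(n)) for b,n in zip(e,h) if n>30])
E
```

```text
[(0.054, 405), (0.058, 511), (0.062, 109), (0.098, 201), (0.102, 565), (0.106, 62)]
[(0.054, 70), (0.058, 34), (0.086, 356), (0.09, 713), (0.094, 172), (0.13, 156), (0.134, 706), (0.138, 90)]
```

View pics/t3.png

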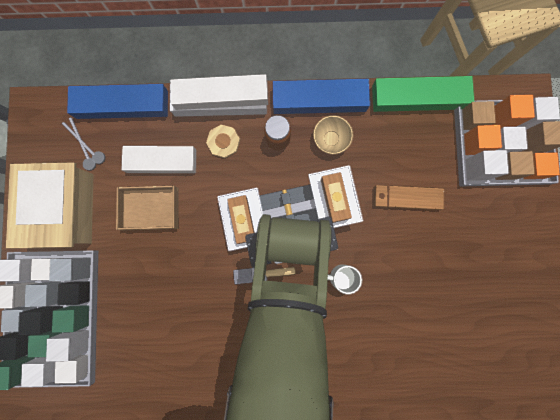

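The left pan, at about (240,218), is down at 59 mm and the right pan, at about (336,196), is up at 91 mm. So the caddy on the left is the heavier one.

```bash
python3 mv.py 100 554.5 103.2 165 11.3 5; python3 - <<'E'
from h import *
c=cam("top"); W=world(c)
print(box(W,(210,262,180,256),.095,.112), box(W,(302,368,160,236),.125,.145))
E
```

```text
at [488.5 -21.8 181.3] 11.2 rp [-3.142  0.   ] w 0.094 t 16.25
[[100.0, 0.0178, -0.022, 0.0033, 0, 0, -0.0004], [100.0, 0.0178, -0.022, 0.0033, 0, 0, -0.0004], [100.0, 0.0178, -0.0219, 0.0033, 0, 0, -0.0004], [100.0, 0.0178, -0.0219, 0.0033, 0, 0, -0.0004], [100.0, 0.0178, -0.0219, 0.0033, 0, 0, -0.0004]]
[551.4 104.9 103.4 120.1  50.2  11.1] [ 600.1 -139.1  135.9  120.1   50.7   11.3]
```

Emit:
servo_tool(
  plan=[
    [85,0.0175,-0.0225,0,0,0,0],
    [85,0.0175,-0.0225,0,0,0,0],
    [85,0.0175,-0.0225,0,0,0,0],
    [85,0.0175,-0.0225,0,0,0,0],
    [85,0.0175,-0.0225,0,0,0,0],
    [85,0,0,0.03,0,0,0],
    [85,0,0,0.03,0,0,0],
    [85,0,0,0.02,0,0,0],
  ],
)

```text
time_s: 17.3
ee_pos: [0.5519, 0.1059, 0.0998]
eef_rot: [-3.142, 0.002, 0.196]
force: [-0.4, 0.2, -0.4]
grip_width: 0.0795
grip_force: 0.0
```

```bash
python3 mv.py 85 552 104.5 71 11.2 3
```

```text
at [551.9 105.9  99.8] 11.2 rp [-3.142e+00  2.000e-03] w 0.0795 t 17.3
[[85.0, -0.0001, 0.0005, 0.0096, 0, 0, 0.0], [85.0, -0.0001, 0.0005, 0.0096, 0, 0, 0.0], [85.0, -0.0001, 0.0005, 0.0096, 0, 0, 0.0]]
```

Emit:
servo_tool(
  plan=[
    [85,0,0.001,0.014,0,0,0],
    [85,0,0,0.014,0,0,0],
    [40,0,0,0,0,0,0],
    [40,0,0,0,0,0,0],
    [40,0,0,0,0,0,0],
    [40,0,0,0,0,0,0],
    [40,0,0,0,0,0,0],
    [40,0,0,-0.002,0,0,0],
  ],
)

```text
time_s: 18.3
ee_pos: [0.5523, 0.1052, 0.0754]
eef_rot: [-3.141, 0.0, 0.196]
force: [0.0, 0.1, -1.7]
grip_width: 0.0496
grip_force: 25.0
```

Emit:
servo_tool(
  plan=[
    [40,0,0,-0.004,0,0,0],
    [40,0,0,-0.004,0,0,0],
    [40,0,0,-0.005,0,0,0],
    [40,0,0,-0.005,0,0,0],
    [40,0,0,-0.005,0,0,0],
    [40,0,0,-0.006,0,0,0],
    [40,0,0,-0.006,0,0,0],
    [40,0,0,-0.01,0,0,0],
  ],
)

```text
time_s: 19.3
ee_pos: [0.5522, 0.1051, 0.1207]
eef_rot: [-3.142, 0.001, 0.196]
force: [-0.3, 0.6, -3.6]
grip_width: 0.0499
grip_force: 25.0
```

Emit:
servo_tool(
  plan=[
    [40,0,0,-0.02,0,0,0],
    [40,0,0,-0.03,0,0,0],
    [40,0,0,-0.01,0,0,0],
    [40,0,0,0,0,0,0],
    [40,0,0,0,0,0,0],
    [40,0,0,0,0,0,0],
    [40,0,0,0,0,0,0],
    [40,0,0,0,0,0,0],
  ],
)

```text
time_s: 20.3
ee_pos: [0.5523, 0.1052, 0.1802]
eef_rot: [-3.142, 0.0, 0.196]
force: [0.1, 1.3, -3.7]
grip_width: 0.05
grip_force: 25.0
```

```bash
python3 mv.py 40 593 374 175 90 16; python3 -c "
from station import ctrl;o=ctrl.get_obs();print(o['force'],o['grip_force'])"
```

```text
at [552.3 105.2 180.2] 11.2 rp [-3.142  0.   ] w 0.05 t 20.3
[[40.0, 0.0058, -0.016, 0.0003, 0, 0, -0.0859], [40.0, 0.0071, -0.0154, 0.0003, 0, 0, -0.0859], [40.0, 0.0084, -0.0148, 0.0003, 0, 0, -0.0859], [40.0, 0.0097, -0.014, 0.0003, 0, 0, -0.0859], [40.0, 0.0108, -0.0131, 0.0003, 0, 0, -0.0859], [40.0, 0.0119, -0.0121, 0.0003, 0, 0, -0.0859], [40.0, 0.0129, -0.0111, 0.0003, 0, 0, -0.0859], [40.0, 0.0138, -0.0099, 0.0003, 0, 0, -0.0859], [40.0, 0.0146, -0.0087, 0.0003, 0, 0, -0.0859], [40.0, 0.0153, -0.0074, 0.0003, 0, 0, -0.0859], [40.0, 0.0159, -0.0061, 0.0003, 0, 0, -0.0859], [40.0, 0.0163, -0.0047, 0.0003, 0, 0, -0.0859], [40.0, 0.0167, -0.0033, 0.0003, 0, 0, -0.0859], [40.0, 0.0169, -0.0018, 0.0003, 0, 0, -0.0859], [40.0, 0.017, -0.0004, 0.0003, 0, 0, -0.0859], [40.0, 0.017, 0.0011, 0.0003, 0, 0, -0.0859]]
[ 0.06698659  1.2709803  -3.70869873] 24.999380707740784
```

Emit:
servo_tool(
  plan=[
    [40,0.006,-0.016,0,0,0,-0.086],
    [40,0.007,-0.0155,0,0,0,-0.086],
    [40,0.0085,-0.015,0,0,0,-0.086],
    [40,0.0095,-0.014,0,0,0,-0.086],
    [40,0.011,-0.013,0,0,0,-0.086],
    [40,0.012,-0.012,0,0,0,-0.086],
    [40,0.013,-0.011,0,0,0,-0.086],
    [40,0.014,-0.01,0,0,0,-0.086],
  ],
)

```text
time_s: 21.3
ee_pos: [0.5732, 0.2406, 0.1803]
eef_rot: [-3.142, 0.0, 0.887]
force: [-0.2, -0.3, -3.6]
grip_width: 0.0498
grip_force: 25.0
```

Emit:
servo_tool(
  plan=[
    [40,0.0145,-0.0085,0,0,0,-0.086],
    [40,0.0155,-0.0075,0,0,0,-0.086],
    [40,0.016,-0.006,0,0,0,-0.086],
    [40,0.0165,-0.0045,0,0,0,-0.086],
    [40,0.0165,-0.0035,0,0,0,-0.086],
    [40,0.017,-0.002,0,0,0,-0.086],
    [40,0.017,-0.0005,0,0,0,-0.086],
    [40,0.017,0.001,0,0,0,-0.086],
  ],
)

```text
time_s: 22.3
ee_pos: [0.5933, 0.3753, 0.1801]
eef_rot: [-3.141, 0.0, 1.575]
force: [0.2, -0.8, -4.1]
grip_width: 0.05
grip_force: 25.0
```

Emit:
servo_tool(
  plan=[
    [40,0,0,0.03,0,0,0],
    [40,0,0,0.03,0,0,0],
    [40,0,0,0.02,0,0,0],
    [40,0,0,0,0,0,0],
    [40,0,0,0,0,0,0],
    [40,0,0,0,0,0,0],
    [40,0,0,0,0,0,0],
    [40,0,0,0,0,0,0],
  ],
)

```text
time_s: 23.3
ee_pos: [0.5934, 0.3748, 0.1008]
eef_rot: [3.141, -0.0, 1.572]
force: [0.1, 0.5, -3.7]
grip_width: 0.05
grip_force: 25.0
```

```bash
python3 mv.py 40 593 374 20 90 4; python3 - <<'E'
from h import *
for n in("scene","top"):
    c=cam(n); save(c,n+"4.png"); print(box(world(c),(375,445,205,262) if n=="scene" else (108,185,178,238),.036,.06))
E
```

```text
at [593.4 374.8 100.8] 90.1 rp [ 3.141 -0.   ] w 0.05 t 23.3
[[40.0, -0.0002, -0.0001, 0.0202, 0, 0, 0.0002], [40.0, -0.0002, -0.0001, 0.0202, 0, 0, 0.0002], [40.0, -0.0002, -0.0001, 0.0202, 0, 0, 0.0002], [40.0, -0.0002, -0.0001, 0.0202, 0, 0, 0.0002]]
[596.1 368.8  42.5 160.9 124.7 -89.6]
[5.930e+02 3.494e+02 4.340e+01 1.174e+02 1.119e+02 1.000e-01]
```

View pics/scene4.png

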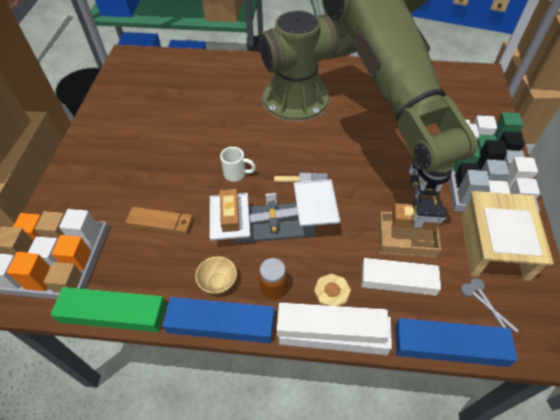

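The caddy hangs level over the carton, at about (408,222). The light one sits on the right pan at (229,207). I'll lower into the carton.

Emit:
servo_tool(
  plan=[
    [40,-0.001,0,0.025,0,0,0],
    [40,0,0,0.025,0,0,0],
    [40,0,0,0.015,0,0,0],
    [40,0,0,0.008,0,0,0],
    [40,0,0,0.004,0,0,0],
    [40,0,0,0.002,0,0,0],
    [40,0,0,0.001,0,0,0],
    [40,0,0,0,0,0,0],
  ],
)

```text
time_s: 24.4
ee_pos: [0.5934, 0.3738, 0.0208]
eef_rot: [3.141, -0.0, 1.572]
force: [1.1, 0.7, -2.8]
grip_width: 0.0502
grip_force: 25.0
```

Emit:
servo_tool(
  plan=[
    [40,0,0,0.001,0,0,0],
    [40,0,0,0.001,0,0,0],
    [40,0,0,0,0,0,0],
    [40,0,0,0,0,0,0],
    [40,0,0,0,0,0,0],
    [40,0,0,0,0,0,0],
    [40,0,0,0,0,0,0],
    [40,0,0,0,0,0,0],
  ],
)

```text
time_s: 25.4
ee_pos: [0.5935, 0.3739, 0.0204]
eef_rot: [3.141, -0.0, 1.572]
force: [-7.4, -4.4, 11.8]
grip_width: 0.0499
grip_force: 25.0
```

Emit:
servo_tool(
  plan=[
    [68,0,0,-0.001,0,0,0],
    [68,0,0,0,0,0,0],
    [68,0,0,0,0,0,0],
    [68,0,0,0,0,0,0],
    [68,0,0,0,0,0,0],
    [68,0,0,-0.01,0,0,0],
    [68,0,0,-0.03,0,0,0],
    [68,0,0,-0.04,0,0,0],
  ],
)

```text
time_s: 26.4
ee_pos: [0.593, 0.3736, 0.1003]
eef_rot: [-3.141, 0.001, 1.572]
force: [-0.5, 0.1, -0.0]
grip_width: 0.0639
grip_force: 0.0
```

Emit:
servo_tool(
  plan=[
    [85,0,0,-0.04,0,0,0],
    [85,0,0,-0.045,0,0,0],
    [85,0,0,-0.025,0,0,0],
    [85,-0.045,0.0,0,0,0,0],
    [85,-0.045,0.0,0,0,0,0],
    [85,-0.045,0,0,0,0,0],
    [85,-0.045,0,0,0,0,0],
    [85,-0.045,0,0,0,0,0],
  ],
)

```text
time_s: 27.4
ee_pos: [0.5934, 0.1473, 0.2104]
eef_rot: [3.141, -0.0, 1.572]
force: [-0.1, 0.1, 0.2]
grip_width: 0.0801
grip_force: 0.0
```

```bash
python3 - <<'E'
from h import *
c=cam("top"); W=world(c); save(c,"t5.png")
print(box(W,(122,172,188,228),.046,.06), box(W,(302,368,160,236),.095,.145))
E
python3 mv.py 85 600 -139 205 11.3 16
```

```text
[591.8 398.7  49.5  69.2  47.4  89. ] [ 599.9 -139.3  103.2  119.7   50.5   11.5]
at [593.7 142.8 210.5] 89.9 rp [3.141e+00 1.000e-03] w 0.08 t 27.45
[[85.0, -0.0176, 0.0004, 0.0003, 0, 0, 0.0857], [85.0, -0.0175, 0.0019, 0.0003, 0, 0, 0.0857], [85.0, -0.0173, 0.0034, 0.0003, 0, 0, 0.0857], [85.0, -0.0169, 0.0049, 0.0003, 0, 0, 0.0857], [85.0, -0.0164, 0.0063, 0.0003, 0, 0, 0.0857], [85.0, -0.0158, 0.0077, 0.0003, 0, 0, 0.0857], [85.0, -0.0151, 0.009, 0.0003, 0, 0, 0.0857], [85.0, -0.0143, 0.0103, 0.0003, 0, 0, 0.0857], [85.0, -0.0134, 0.0115, 0.0003, 0, 0, 0.0857], [85.0, -0.0123, 0.0126, 0.0003, 0, 0, 0.0857], [85.0, -0.0112, 0.0136, 0.0003, 0, 0, 0.0857], [85.0, -0.01, 0.0145, 0.0003, 0, 0, 0.0857], [85.0, -0.0087, 0.0153, 0.0003, 0, 0, 0.0857], [85.0, -0.0074, 0.016, 0.0003, 0, 0, 0.0857], [85.0, -0.006, 0.0166, 0.0003, 0, 0, 0.0857], [85.0, -0.0045, 0.017, 0.0003, 0, 0, 0.0857]]
```

View pics/t5.png

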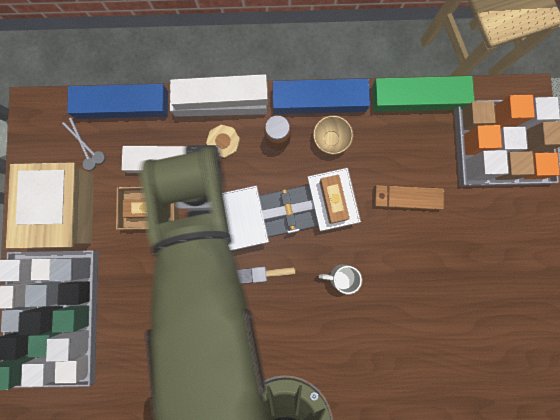

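The heavy caddy lies in the carton at about (140,207), lid at 49.5 mm against the expected 50. The light one is on the right pan at (335,198), now down.

Emit:
servo_tool(
  plan=[
    [85,-0.0175,0.0005,0,0,0,0.086],
    [85,-0.0175,0.002,0,0,0,0.086],
    [85,-0.0175,0.0035,0,0,0,0.086],
    [85,-0.017,0.005,0,0,0,0.086],
    [85,-0.0165,0.0065,0,0,0,0.086],
    [85,-0.016,0.0075,0,0,0,0.086],
    [85,-0.015,0.009,0,0,0,0.086],
    [85,-0.0145,0.0105,0,0,0,0.086],
  ],
)

```text
time_s: 28.45
ee_pos: [0.5972, 0.0068, 0.2103]
eef_rot: [3.141, -0.001, 0.881]
force: [-1.0, -0.5, -0.1]
grip_width: 0.0798
grip_force: 0.0
```

Emit:
servo_tool(
  plan=[
    [85,-0.0135,0.0115,0,0,0,0.086],
    [85,-0.0125,0.0125,0,0,0,0.086],
    [85,-0.011,0.0135,0,0,0,0.086],
    [85,-0.01,0.0145,0,0,0,0.086],
    [85,-0.0085,0.0155,0,0,0,0.086],
    [85,-0.0075,0.016,0,0,0,0.086],
    [85,-0.006,0.0165,0,0,0,0.084],
    [85,-0.0045,0.017,0,0,0,0.084],
  ],
)

```text
time_s: 29.45
ee_pos: [0.6004, -0.1341, 0.2103]
eef_rot: [3.141, -0.001, 0.197]
force: [0.6, -0.8, -0.0]
grip_width: 0.0802
grip_force: 0.0
```

```bash
python3 mv.py 85 600 -139.3 71 11.4 5;  python3 - <<'E'
from h import *
c=cam("top"); W=world(c)
print(box(W,(122,172,188,228),.046,.06))
E
```

```text
at [ 600.4 -134.1  210.3] 11.3 rp [ 3.141e+00 -1.000e-03] w 0.0802 t 29.45
[[85.0, -0.0003, 0.001, 0.0279, 0, 0, -0.0004], [85.0, -0.0003, 0.001, 0.0279, 0, 0, -0.0004], [85.0, -0.0003, 0.001, 0.0279, 0, 0, -0.0004], [85.0, -0.0003, 0.001, 0.0279, 0, 0, -0.0004], [85.0, -0.0003, 0.001, 0.0279, 0, 0, -0.0004]]
[592.5 373.8  49.6 118.5  49.8  89.2]
```

Emit:
servo_tool(
  plan=[
    [85,0,0.002,0.03,0,0,0],
    [85,0,0.002,0.03,0,0,0],
    [85,0,0,0.025,0,0,0],
    [85,0,0,0.015,0,0,0],
    [85,0,0,0,0,0,0],
    [85,0,0,0,0,0,0],
    [85,0,0,0,0,0,0],
    [85,0,0,0,0,0,0],
  ],
)

```text
time_s: 30.5
ee_pos: [0.6013, -0.1375, 0.11]
eef_rot: [3.141, -0.001, 0.2]
force: [-0.1, 0.6, -0.4]
grip_width: 0.0804
grip_force: 0.0
```

```bash
python3 mv.py 85 600 -139.3 71 11.4 3
```

```text
at [ 601.3 -137.5  110. ] 11.4 rp [ 3.141e+00 -1.000e-03] w 0.0804 t 30.5
[[85.0, -0.0005, 0.0005, 0.013, 0, 0, 0.0003], [85.0, -0.0005, 0.0005, 0.013, 0, 0, 0.0003], [85.0, -0.0005, 0.0005, 0.013, 0, 0, 0.0003]]
```

Emit:
servo_tool(
  plan=[
    [85,-0.001,0.001,0.015,0,0,0],
    [85,0,0.001,0.015,0,0,0],
    [85,0,0,0.008,0,0,0],
    [40,0,0,0,0,0,0],
    [40,0,0,0,0,0,0],
    [40,0,0,0,0,0,0],
    [40,0,0,0,0,0,0],
    [40,0,0,0,0,0,0],
  ],
)

```text
time_s: 31.5
ee_pos: [0.6008, -0.1398, 0.0719]
eef_rot: [3.141, -0.001, 0.2]
force: [-1.4, -2.1, 3.1]
grip_width: 0.0499
grip_force: 25.0
```

Emit:
servo_tool(
  plan=[
    [40,0,0,-0.005,0,0,0],
    [40,0,0,-0.005,0,0,0],
    [40,0,0,-0.01,0,0,0],
    [40,0,0,-0.02,0,0,0],
    [40,0,0,-0.03,0,0,0],
    [40,0,0,-0.035,0,0,0],
    [40,0,0,-0.025,0,0,0],
    [40,0,0,0,0,0,0],
  ],
)

```text
time_s: 32.5
ee_pos: [0.6012, -0.1398, 0.2036]
eef_rot: [3.14, -0.003, 0.2]
force: [-0.1, 0.7, -2.4]
grip_width: 0.0496
grip_force: 25.0
```

```bash
python3 mv.py 40 593 373.6 202 89.3 24
```

```text
at [ 601.2 -139.8  203.6] 11.5 rp [ 3.14e+00 -3.00e-03] w 0.0496 t 32.5
[[40.0, 0.0039, -0.021, 0.0001, 0, 0, -0.0566], [40.0, 0.0051, -0.0208, 0.0001, 0, 0, -0.0566], [40.0, 0.0063, -0.0205, 0.0001, 0, 0, -0.0566], [40.0, 0.0074, -0.0201, 0.0001, 0, 0, -0.0566], [40.0, 0.0085, -0.0196, 0.0001, 0, 0, -0.0566], [40.0, 0.0096, -0.0191, 0.0001, 0, 0, -0.0566], [40.0, 0.0107, -0.0185, 0.0001, 0, 0, -0.0566], [40.0, 0.0117, -0.0179, 0.0001, 0, 0, -0.0566], [40.0, 0.0127, -0.0172, 0.0001, 0, 0, -0.0566], [40.0, 0.0137, -0.0165, 0.0001, 0, 0, -0.0566], [40.0, 0.0146, -0.0157, 0.0001, 0, 0, -0.0566], [40.0, 0.0154, -0.0148, 0.0001, 0, 0, -0.0566], [40.0, 0.0163, -0.0139, 0.0001, 0, 0, -0.0566], [40.0, 0.017, -0.013, 0.0001, 0, 0, -0.0566], [40.0, 0.0177, -0.012, 0.0001, 0, 0, -0.0566], [40.0, 0.0184, -0.011, 0.0001, 0, 0, -0.0566], [40.0, 0.019, -0.0099, 0.0001, 0, 0, -0.0566], [40.0, 0.0195, -0.0088, 0.0001, 0, 0, -0.0566], [40.0, 0.02, -0.0077, 0.0001, 0, 0, -0.0566], [40.0, 0.0204, -0.0066, 0.0001, 0, 0, -0.0566], [40.0, 0.0207, -0.0054, 0.0001, 0, 0, -0.0566], [40.0, 0.021, -0.0042, 0.0001, 0, 0, -0.0566], [40.0, 0.0212, -0.003, 0.0001, 0, 0, -0.0566], [40.0, 0.0213, -0.0018, 0.0001, 0, 0, -0.0566]]
```

Emit:
servo_tool(
  plan=[
    [40,0.004,-0.021,0,0,0,-0.0565],
    [40,0.005,-0.021,0,0,0,-0.0565],
    [40,0.0065,-0.0205,0,0,0,-0.0565],
    [40,0.0075,-0.02,0,0,0,-0.0565],
    [40,0.0085,-0.0195,0,0,0,-0.0565],
    [40,0.0095,-0.019,0,0,0,-0.0565],
    [40,0.0105,-0.0185,0,0,0,-0.0565],
    [40,0.0115,-0.018,0,0,0,-0.0565],
  ],
)

```text
time_s: 33.5
ee_pos: [0.5976, 0.0327, 0.2015]
eef_rot: [3.142, -0.0, 0.656]
force: [0.1, 0.2, -2.6]
grip_width: 0.0498
grip_force: 25.0
```

Emit:
servo_tool(
  plan=[
    [40,0.0125,-0.017,0,0,0,-0.0565],
    [40,0.0135,-0.0165,0,0,0,-0.0565],
    [40,0.0145,-0.0155,0,0,0,-0.0565],
    [40,0.0155,-0.015,0,0,0,-0.0565],
    [40,0.0165,-0.014,0,0,0,-0.0565],
    [40,0.017,-0.013,0,0,0,-0.0565],
    [40,0.0175,-0.012,0,0,0,-0.0565],
    [40,0.0185,-0.011,0,0,0,-0.0565],
  ],
)

```text
time_s: 34.5
ee_pos: [0.5948, 0.2037, 0.2014]
eef_rot: [-3.142, 0.0, 1.108]
force: [-0.3, 0.3, -2.8]
grip_width: 0.05
grip_force: 25.0
```

Emit:
servo_tool(
  plan=[
    [40,0.019,-0.01,0,0,0,-0.0565],
    [40,0.0195,-0.009,0,0,0,-0.0565],
    [40,0.02,-0.0075,0,0,0,-0.0565],
    [40,0.0205,-0.0065,0,0,0,-0.0565],
    [40,0.0205,-0.0055,0,0,0,-0.0565],
    [40,0.021,-0.004,0,0,0,-0.0565],
    [40,0.021,-0.003,0,0,0,-0.0565],
    [40,0.0215,-0.002,0,0,0,-0.0565],
  ],
)

```text
time_s: 35.5
ee_pos: [0.5923, 0.3749, 0.2013]
eef_rot: [-3.142, 0.0, 1.559]
force: [0.1, 0.1, -2.9]
grip_width: 0.0496
grip_force: 25.0
```

Emit:
servo_tool(
  plan=[
    [40,0,0,0.03,0,0,0],
    [40,0,0,0.03,0,0,0],
    [40,0,0,0.02,0,0,0],
    [40,0,0,0.01,0,0,0],
    [40,0,0,0,0,0,0],
    [40,0,0,0,0,0,0],
    [40,0,0,0,0,0,0],
    [40,0,0,0,0,0,0],
  ],
)

```text
time_s: 36.5
ee_pos: [0.5926, 0.3735, 0.112]
eef_rot: [3.141, -0.0, 1.556]
force: [-0.6, -0.3, -1.7]
grip_width: 0.0497
grip_force: 25.0
```

```bash
python3 mv.py 40 593 373.8 64 89.3 6; python3 - <<'E'
from h import *
c=cam("scene"); save(c,"s6.png")
E
```

```text
at [592.6 373.5 112. ] 89.1 rp [ 3.141 -0.   ] w 0.0497 t 36.5
[[40.0, 0.0, 0.0001, 0.008, 0, 0, -0.0005], [40.0, 0.0, 0.0001, 0.008, 0, 0, -0.0005], [40.0, 0.0, 0.0001, 0.008, 0, 0, -0.0005], [40.0, 0.0, 0.0001, 0.008, 0, 0, -0.0005], [40.0, 0.0, 0.0001, 0.008, 0, 0, -0.0005], [40.0, 0.0, 0.0001, 0.008, 0, 0, -0.0005]]
```

View pics/s6.png

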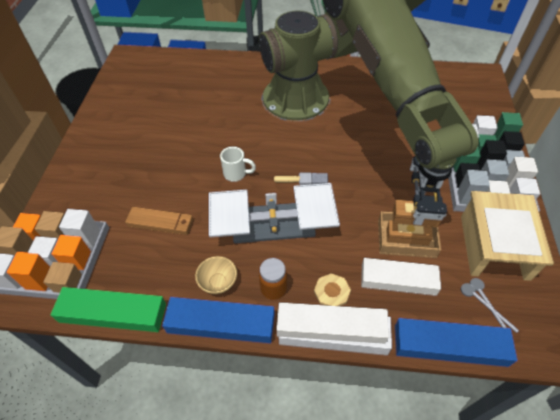

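The light caddy is held right over the heavy one, at about (410,215). I'll lower it gently.

Emit:
servo_tool(
  plan=[
    [40,0,0,0.02,0,0,0],
    [40,0,0,0.015,0,0,0],
    [40,0,0,0.007,0,0,0],
    [40,0,0,0.003,0,0,0],
    [40,0,0,0.002,0,0,0],
    [40,0,0,0.001,0,0,0],
    [40,0,0,0,0,0,0],
    [40,0,0,0,0,0,0],
  ],
)

```text
time_s: 37.55
ee_pos: [0.5925, 0.3736, 0.0637]
eef_rot: [3.141, -0.0, 1.556]
force: [-0.2, -0.5, -2.5]
grip_width: 0.0498
grip_force: 25.0
```

Emit:
servo_tool(
  plan=[
    [40,0,0,0.001,0,0,0],
    [40,0,0,0.001,0,0,0],
    [40,0,0,0,0,0,0],
    [40,0,0,0,0,0,0],
    [40,0,0,0,0,0,0],
    [40,0,0,0,0,0,0],
    [40,0,0,0,0,0,0],
    [40,0,0,0,0,0,0],
  ],
)

```text
time_s: 38.55
ee_pos: [0.5926, 0.3736, 0.0632]
eef_rot: [3.141, -0.001, 1.556]
force: [-5.6, -3.5, 9.9]
grip_width: 0.05
grip_force: 25.0
```

In contact; release and retreat.

Emit:
servo_tool(
  plan=[
    [68,0,0,-0.001,0,0,0],
    [68,0,0,0,0,0,0],
    [68,0,0,0,0,0,0],
    [68,0,0,0,0,0,0],
    [68,0,0,0,0,0,0],
    [68,0,0,-0.01,0,0,0],
    [68,0,0,-0.03,0,0,0],
    [68,0,0,-0.04,0,0,0],
  ],
)

```text
time_s: 39.55
ee_pos: [0.5921, 0.3733, 0.1433]
eef_rot: [-3.141, 0.001, 1.556]
force: [-0.1, -0.8, 0.4]
grip_width: 0.0638
grip_force: 0.0
```

Emit:
servo_tool(
  plan=[
    [85,0,0,-0.04,0,0,0],
    [85,0,0,-0.04,0,0,0],
    [85,-0.045,0.0,0,0,0,0],
    [85,-0.045,0.0,0,0,0,0],
    [85,-0.045,0,0,0,0,0],
    [85,-0.045,0,0,0,0,0],
    [85,-0.045,0,0,0,0,0],
    [85,-0.045,0,0,0,0,0],
  ],
)

```text
time_s: 40.55
ee_pos: [0.5882, 0.1021, 0.2234]
eef_rot: [3.141, -0.0, 1.556]
force: [1.0, 0.0, 1.4]
grip_width: 0.08
grip_force: 0.0
```

Emit:
servo_tool(
  plan=[
    [85,-0.045,0,0,0,0,0],
    [85,-0.045,0.0,0,0,0,0],
    [85,-0.03,0.0,0,0,0,0],
    [85,0,0.0,0,0,0,0],
    [85,0,0,0,0,0,0],
    [85,0,0,0,0,0,0],
    [85,0,0,0,0,0,0],
    [85,0,0,0,0,0,0],
  ],
)

```text
time_s: 41.55
ee_pos: [0.5866, -0.0161, 0.2225]
eef_rot: [3.142, -0.0, 1.556]
force: [0.1, 1.1, 1.0]
grip_width: 0.0799
grip_force: 0.0
```

```bash
python3 - <<'E'
from h import *
c=cam("top"); W=world(c)
r=box(W,(115,180,180,235),.08,.11); print(r, ctrl.get_obs()["force"])
if abs(r[0]-592.5)<10 and abs(r[1]-373.8)<12 and abs(r[2]-95)<3 and abs(abs(r[5])-89.2)<6: print(ctrl.hand_in())
E
```

```text
[590.3 375.   94.3 121.5  49.3  89.2] [ 0.56145738 -0.15734788 -0.30707325]
the job is handed in; nothing more can be done
None
```

I weighed both caddies and handed the job in at about 41.6 s. The left pan dropped, so that caddy lies in the carton with the lighter one on top, centred within about 3 mm and parallel to it. The hand-in returned no verdict.

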